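# Feed a knife-handle blank home with the joystick

### The arm

A 6-joint arm with a two-finger parallel gripper is mounted at the origin on the work surface. World frame = base frame: x ahead of the robot, y to its left, z up, the work surface at z = 0. Lengths are in m, angles in rad, forces in N, time in s.
With the tool pointing down it reaches from about 0.3 to 0.775 m from the base axis. Payload 14.6 kg.
Tool frame: the origin (TCP) lies midway between the tips of the shut fingers; the grasp point (between the pads) lies 19 mm behind it (ctrl.pinch_z is the distance from the TCP to the grasp point, in m); z points along the fingers, y is the line along which they close (so a half turn about z gives the same grasp; the last joint's range is limited). The gripper opens to 94 mm and grips with 3 to 60 N. Pads are 16 mm wide; open, the fingers measure 119 mm over their backs; the gripper's body (75 mm by 177 mm) begins 78 mm behind the grasp point.
Start: joints at [-1.405, 0.3, 1.521, -0, 1.321, -0.067], TCP at [0.127, -0.535, 0.205] pointing down, gripper open.
Joint ranges: [-3.03, 3.03], [-0.79, 2.21], [0.23, 2.52], [-1.04, 4.18], [0, 3.07], [-2.55, 2.55]. Speed limits (rad/s): [2.22, 2.22, 2.57, 3.14, 3.14, 3.14].

### API

Orientations are given as [roll, pitch, yaw] about the fixed x, y, z axes, in that order (R = Rz(yaw) Ry(pitch) Rx(roll)).
In Python, from station import ctrl gives the robot as it stands.
- The arm moves only by the tool jog_arm, never from a script. Its argument "motion" is a list of rows, each a list of 7 numbers: the shift along the tool's x, y, z in m, then the turn, a rotation vector about the tool's x, y, z in rad, then the opening, from -1 (shut) to 1 (fully open). In form: [[tx, ty, tz, rx, ry, rz, gripper], ...]. A call has 1 to 5 rows; each row shifts and turns the commanded pose from where the row before left it, along the tool's axes as they then stand; what a row does not reach is not made up. A row lasts 1/10 s, in which the tool goes at most 50 mm and 8.59 degrees, less where a joint would pass 70% of its speed; a pose out of reach is approached as far as the arm can. A call is refused whole if a number of a shift passes 0.05 or a number of a turn 0.15, either way. A call with a gripper value outside its range is refused whole. The fingers move at their own pace and stop on an object; "squeeze" is the grip in N (left out, the last holds). Time passes only in rows, so rows that do not move let the fingers close. It gives the time, the measured TCP pose, the force, the opening and the grip force at its end, in the units of the state.
- ctrl.get_obs(): the state, without advancing time (a new reading comes with each control period).
- ctrl.camera(name): name is "scene" or "top" or "wrist"; returns the picture (420x560x3 uint8, red, green, blue); there is no depth.
- ctrl.camera_model(name): a dict with "intrinsics" (3x3 intrinsics, pixels), "rvec" (rotation vector, rad) and "tvec" (3), from world to camera coordinates, as OpenCV has them. Camera axes: x right, y down, z forward; pixel columns grow to the right and rows downward; lengths in m; the calibration is good to about 2 mm. A picture is of the moment at which its call begins: read the wrist's pose just before it. camera_model takes no time and is no camera call; for the wrist camera it gives the pose at the moment of the call.
- ctrl.hand_in(): hands the job in; it is judged then, once.
The state is a dict: "time_s": time; "qpos": joint angles; "joint_vel": joint speeds; "tau": joint torques, N m; "ee_pos": TCP position; "eef_rot": TCP orientation; "force": force on the tool from outside, world axes, zero at the start; "moment": the same for the moment, N m; "grip_width": finger opening in m; "grip_force": force on a finger pad.
Only numpy, scipy, OpenCV 4.12 (cv2) and the standard library are available. Lean on these libraries where they do the work, as an engineer would, in place of code of your own. Each camera call takes 0.05 s, during which the arm holds its last target. There are 200 camera calls.

### The job

Take the wooden handle blank out of its rack by the narrow nose, lay it on the rubber mat and let go, then take it again by its thick butt and lay it on the feeder's bed with the nose started in the channel, the shoulder still about 3 cm short of the channel's mouth and the butt in front of the pusher, and let go. Then tilt the joystick away from you (over the side opposite its palm rest) until the pusher has driven the blank's shoulder home against the mouth, hold it there for a good second and a half, and let the stick come back to its centre, leaving the blank home. Leave the hammer, the bottle and the can where they are.

Things in the scene. Friction and masses are not known exactly. Their poses are not given: they have to be found in the camera images.
- blank: Loose dark hardwood handle blank, 160 mm long, 34 mm tall, 0.16 kg. -x half: thick butt (80 mm long, 44 mm wide); +x half: narrow nose (80 mm long, 28 mm wide); a square shoulder between. Origin in the shoulder's plane, on the underside; x to the nose, z up. It starts lying in the rack; only the front 50 mm of the nose stands out, the rack's walls leave no finger room round the rest.
- blank_center (a point): The blank's centre: in the plane of the shoulder, half-way up (17 mm over its underside). x towards the nose, y across, z up.
- rack_mouth (a point): Fixed plywood rack, 124 mm long, 74 mm wide, 50 mm tall, its stepped slot open at the top. This point: middle of its front face, where the nose comes out, 29 mm over the bench (half-way up the lying blank). x points into the rack; the nose points to -x. The slot's floor is 12 mm over the bench; lift the blank at least 45 mm to clear the walls.
- mat_center (a point): Centre of the top of a black rubber mat fixed on the bench, 120 mm (x) by 230 mm (y), 3 mm thick: the place to lay the blank down between the two grasps, along y.
- feeder_mouth (a point): Mouth of the fixed green feeder's channel: in the plane of the walls' front ends, on the centre line, 29 mm over the bench. x is the feed direction, z up. The channel runs to +x, 36 mm wide, 100 mm long, open on top, walls 16 mm thick and 44 mm tall. The blank is home when its shoulder meets the mouth: blank_center is then at this point, its x along this x.
- feeder: The feeder, origin on the bench under feeder_mouth, same axes. From the mouth to -x runs a bed rail 30 mm wide, top 12 mm over the bench, level with the channel's floor; the pusher rides over it; from x = -168 to -250 mm is a drive housing 60 mm wide and 58 mm tall. Laid ready for the pusher, the blank's centre is 10 to 55 mm (best 30) to -x of the mouth.
- pusher_face (a point): Middle of the front of the feeder's steel pusher plate (40 mm wide, 30 mm tall), 30 mm over the bench. At rest it is 142 mm to -x of feeder_mouth. It moves only with the stick: 155 q mm forward (q = stick, rad), and goes back with it. It brings the blank home at about q = 0.40.
- stick_knob (a point): Centre of the joystick's upright black knob (cylinder, 34 mm diameter, 48 mm tall), 75 mm along the stick from its pivot, which is on the top of a fixed grey box (130 mm x by 110 mm y, 55 mm tall). Centred, the knob's centre is 130 mm over the bench and this point's x points away from the black palm rest on the box: the way to tilt.
- stick (a joint): Tilt of the stick in rad: 0 centred, positive tilted to +x (away from the palm rest, pusher forward), limits -0.07 and 0.45. A spring centres it with 0.8 N m/rad (about 4 N at the knob at 0.4 rad).
- stick_side (a joint): Sideways tilt of the same stick in rad, 0 centred, limits -0.45 and 0.45, same spring; it moves nothing.
- hammer: Loose hammer lying beyond the feeder; leave alone.
- oil: Loose bottle, 60 mm diameter, 150 mm tall, standing at the far left; leave alone.
- wax: Loose can, 70 mm diameter, 70 mm tall, standing at the far right; leave alone.
Not all that is in view belongs to the job. There is more than one size of the part that bears stick_knob; the job needs the middle-sized. Of the things shaped like the blank, the dark wooden one is meant.

How it is judged:
On the way, in this order (a step that is already met when the one before it is completed fails the run):
1. the blank lies on the mat, let go (height (world z) of blank_center below 0.026 m and horizontal distance between blank_center and mat_center below 0.09 m and contact force between the fingers and blank below 0.2 N and linear speed of blank below 0.02 m/s), for 0.2 s.
2. the blank lies on the feeder's bed, nose in the channel, shoulder 10 to 55 mm short of the mouth, let go (x of blank_center in the frame of feeder_mouth between -0.055 and -0.01 m and contact force between the fingers and blank below 0.2 N and linear speed of blank below 0.02 m/s and y of blank_center in the frame of feeder_mouth between -0.008 and 0.008 m and z of blank_center in the frame of feeder_mouth between -0.006 and 0.006 m and angle between the x axis of blank and the x axis of feeder_mouth, either way round below 0.12 rad), for 0.2 s.
3. the stick is held over (0.3 rad or more) with the blank driven home (shoulder within 5 mm of the mouth) for 1 s (value of joint stick above 0.3 rad and x of blank_center in the frame of feeder_mouth above -0.005 m and y of blank_center in the frame of feeder_mouth between -0.008 and 0.008 m and z of blank_center in the frame of feeder_mouth between -0.006 and 0.006 m and angle between the x axis of blank and the x axis of feeder_mouth, either way round below 0.12 rad), for 1 s.
At the end, for the whole second after the job is handed in: The blank lies in the feeder with its shoulder within 5 mm of the channel's mouth, in line with the channel (8 mm sideways, 6 mm in height, 0.12 rad), let go and at rest, and the joystick is back at its centre (within 0.06 rad both ways) (x of blank_center in the frame of feeder_mouth above -0.005 m and y of blank_center in the frame of feeder_mouth between -0.008 and 0.008 m and z of blank_center in the frame of feeder_mouth between -0.006 and 0.006 m and angle between the x axis of blank and the x axis of feeder_mouth, either way round below 0.12 rad and contact force between the fingers and blank below 0.2 N and linear speed of blank below 0.02 m/s and value of joint stick between -0.06 and 0.06 rad and value of joint stick_side between -0.06 and 0.06 rad and velocity of joint stick below 0.1 rad/s); the robot touches nothing.
It fails at once if the hammer is moved more than 30 mm (distance of hammer from where it was at the start of the episode above 0.03 m).
It fails at once if the bottle is moved more than 30 mm (distance of oil from where it was at the start of the episode above 0.03 m).
It fails at once if the can is moved more than 30 mm (distance of wax from where it was at the start of the episode above 0.03 m).
It also fails if it takes over 72 s, if anything falls off the work surface, if the arm or the gripper's body presses on something with over 40 N, if the wrist force passes 120 N, or if a joint passes its speed limit or range.

## Working session

There is one attempt and no reset: what is moved stays moved. The work goes in short steps, Python scripts to look and compute and a tool call to move; the robot and the scene stay as the last step left them, time stands still between calls to the robot, and variables do not carry over. Pictures are saved under pics/ and viewed, at most 10 in all, crops included, and the job is handed in when it is done.

Besides the shell and the picture viewer there is one more tool, called after "Emit:" as name(argument=value, ...), one argument or row to a line, values as JSON. jog_arm: Moves the arm, as the interface text tells. Its arguments: {"type":"object","properties":{"motion":{"type":"array"},"squeeze":{"type":"number"}},"required":["motion"]}

```bash
mkdir -p pics; cat > h.py <<'E'
import numpy as np, cv2
from station import ctrl
def snap(name,fn):
    m=ctrl.camera_model(name); im=ctrl.camera(name)
    cv2.imwrite('pics/'+fn,im[:,:,::-1]); np.savez('pics/'+fn+'.npz',K=m['intrinsics'],r=m['rvec'],t=m['tvec']); return im
def ray(fn,u,v,z):
    d=np.load('pics/'+fn+'.npz'); R=cv2.Rodrigues(d['r'])[0]; c=-R.T@d['t'].ravel()
    w=R.T@np.linalg.inv(d['K'])@np.array([u,v,1.]); return c+w*(z-c[2])/w[2]
def proj(fn,P):
    d=np.load('pics/'+fn+'.npz'); return cv2.projectPoints(np.array(P,float).reshape(-1,1,3),d['r'],d['t'],d['K'],None)[0][:,0]
E
python3 - <<'E'
from h import *
a=snap('top','top0.png'); b=snap('scene','scene0.png')
cv2.imwrite('pics/top0b.png',cv2.resize(a[:,:,::-1],(800,600),interpolation=cv2.INTER_CUBIC))
o=ctrl.get_obs(); print(o['ee_pos'],o['eef_rot'],o['grip_width'])
for n in('top','scene'):
  print({k:np.round(v,3).tolist() for k,v in ctrl.camera_model(n).items()})
E
```

```text
[ 0.12685294 -0.5349223   0.20494935] [-3.14057568e+00 -8.51384855e-05  2.32792988e-01] 0.09400211643437482
{'intrinsics': [[399.945, 0.0, 285.232], [0.0, 399.945, 209.936], [0.0, 0.0, 1.0]], 'rvec': [2.167, -2.117, 0.154], 'tvec': [0.024, 0.58, 1.381]}
{'intrinsics': [[471.015, 0.0, 279.927], [0.0, 471.015, 215.239], [0.0, 0.0, 1.0]], 'rvec': [2.085, 0.885, -0.401], 'tvec': [-0.414, -0.18, 1.946]}
```

View pics/top0b.png

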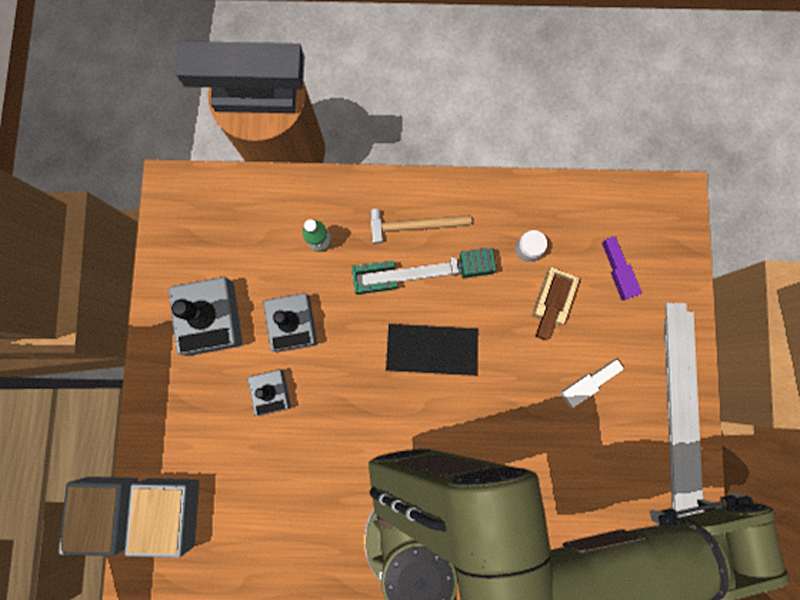

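View pics/scene0.png

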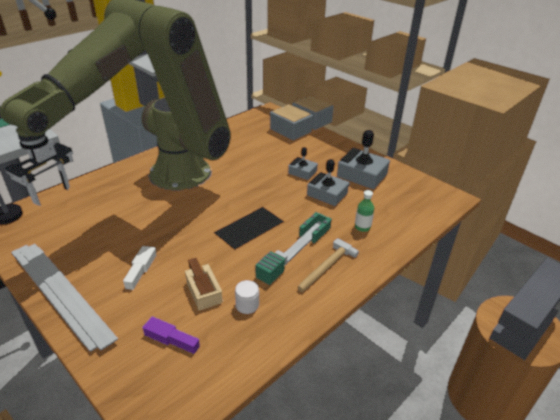

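Top view (800 px scale): there are three joysticks, big at (205,315), middle at (291,320) and small at (269,392). The middle-sized one should be (291,320), and I'll check its box size. Blank-like things: purple (622,268), white (593,383) and dark wood in the rack (553,303). The dark one is meant. I'll confirm in an enlarged crop.

```bash
python3 - <<'E'
from h import *
a=cv2.imread('pics/top0.png')
c1=cv2.resize(a[180:255,110:235],None,fx=6,fy=4*1.5,interpolation=cv2.INTER_CUBIC)[:, :]
c1=cv2.resize(a[175:275,240:420],(800,444),interpolation=cv2.INTER_CUBIC)
c0=cv2.resize(a[190:295,110:240],(194,156),interpolation=cv2.INTER_CUBIC)
out=np.zeros((600,800,3),np.uint8); out[:444]=c1; out[444:600,:194]=c0
c2=cv2.resize(a[190:255,170:235],(156,156),interpolation=cv2.INTER_CUBIC); out[444:,200:356]=c2
cv2.imwrite('pics/crop1.png',out)
s=.7
for n,p,z in [('big',(168,287),.055),('bigR',(233,277),.055),('midL',(264,298),.055),('midR',(312,293),.055),('midBL',(271,352),.055),('smL',(249,378),.0),('smR',(285,370),0)]:
  print(n,ray('top0.png',p[0]*s,p[1]*s,z).round(3))
E
```

```text
big [0.596 0.632 0.055]
bigR [0.625 0.472 0.055]
midL [0.574 0.392 0.055]
midR [0.589 0.274 0.055]
midBL [0.442 0.367 0.055]
smL [0.378 0.432 0.   ]
smR [0.4   0.342 0.   ]
```

View pics/crop1.png

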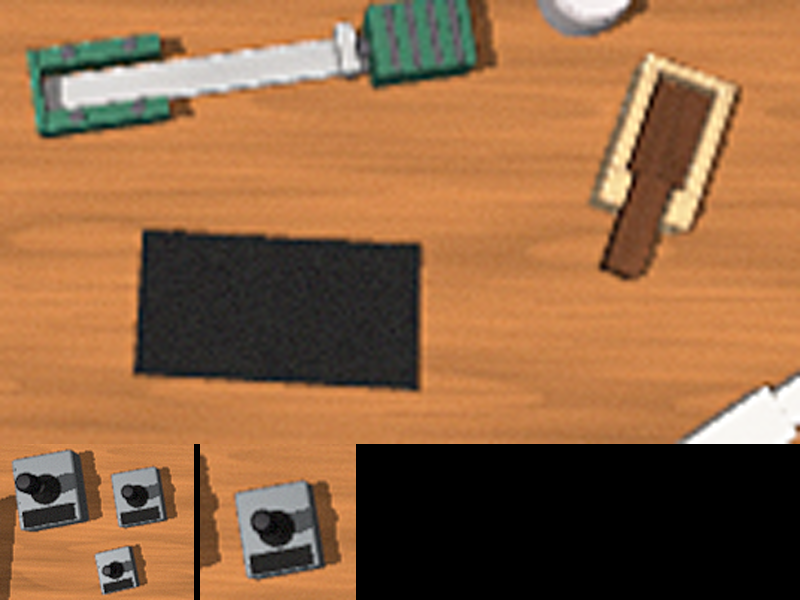

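The middle stick's box measures about 133 x 119 mm, so it fits 130 x 110. Its palm rest is on the robot's side, so it tilts towards +x. The crop shows the rack front at about (640,218) and the nose tip at (600,268)-(636,278). The mat corners are (143,231) and (419,389), and the feeder runs leftwards (+y).

```bash
python3 - <<'E'
from h import *
def c(x,y,z): return ray('top0.png',240+x/4.444,175+y/4.444,z)[:2]
for n,x,y,z in [('rackFL',597,205,.05),('rackFR',683,231,.05),('rackBL',650,55,.05),('rackBR',738,90,.05),('noseL',600,268,.046),('noseR',636,278,.046),('mat1',143,231,.003),('mat2',420,243,.003),('mat3',419,389,.003),('mat4',134,374,.003),
 ('wU',160,37,.044),('wUback',30,50,.044),('wL',170,97,.044),('wLback',42,135,.044),('hUL',366,8,.058),('hLL',374,85,.058),('hLR',475,70,.058),('push',345,50,.03)]:
  print(n,c(x,y,z).round(3))
# joystick box corners in c2: scale 2.4, origin (170,190)
for n,x,y,z in [('FL',36,50,.055),('FR',111,37,.055),('BR',120,118,.055),('BL',46,133,.055),('knobtop',64,80,.154)]:
  print(n,ray('top0.png',170+x/2.4,190+y/2.4,z)[:2].round(3))
E
```

```text
rackFL [ 0.546 -0.278]
rackFR [ 0.526 -0.346]
rackBL [ 0.668 -0.322]
rackBR [ 0.641 -0.392]
noseL [ 0.496 -0.281]
noseR [ 0.489 -0.309]
mat1 [0.522 0.083]
mat2 [ 0.517 -0.143]
mat3 [ 0.399 -0.143]
mat4 [0.405 0.087]
wU [0.675 0.073]
wUback [0.662 0.177]
wL [0.626 0.063]
wLback [0.593 0.165]
hUL [ 0.7   -0.092]
hLL [ 0.637 -0.099]
hLR [ 0.651 -0.18 ]
push [ 0.671 -0.078]
FL [0.566 0.391]
FR [0.588 0.281]
BR [0.469 0.263]
BL [0.445 0.369]
knobtop [0.512 0.325]
```

```bash
cat >> h.py <<'E'
from scipy.spatial.transform import Rotation as Ro
import json
def plan(wps,grip,start=None):
    """wps: list of (x,y,z,yaw,nrows); prints rows in tool axes, five per line"""
    if start is None:
        o=ctrl.get_obs(); p=np.array(o['ee_pos']); R=Ro.from_euler('xyz',o['eef_rot'])
    else: p,R=np.array(start[:3]),Ro.from_euler('xyz',[np.pi,0,start[3]])
    rows=[]
    for x,y,z,yaw,n in wps:
        T=Ro.from_euler('xyz',[np.pi,0,yaw])
        for k in range(n,0,-1):
            d=R.inv().apply((np.array([x,y,z])-p)/k).round(3); w=((R.inv()*T).as_rotvec()/k).round(3)
            rows.append([*(d+0).tolist(),*(w+0).tolist(),grip]); p=p+R.apply(d); R=R*Ro.from_rotvec(w)
    for i in range(0,len(rows),5): print(json.dumps(rows[i:i+5]))
    return rows
E
python3 - <<'E'
from h import *
plan([(0.516,-0.304,0.15,2.775-0,18)],1)
E
```

```text
[[0.024, -0.007, 0.003, 0.0, 0.0, -0.141, 1], [0.025, -0.004, 0.003, 0.0, 0.0, -0.141, 1], [0.025, -0.001, 0.003, 0.0, 0.0, -0.141, 1], [0.025, 0.003, 0.003, 0.0, 0.0, -0.141, 1], [0.024, 0.006, 0.003, 0.0, 0.0, -0.141, 1]]
[[0.023, 0.01, 0.003, 0.0, 0.0, -0.141, 1], [0.022, 0.013, 0.003, 0.0, 0.0, -0.141, 1], [0.019, 0.016, 0.003, 0.0, 0.0, -0.141, 1], [0.017, 0.019, 0.003, 0.0, 0.0, -0.141, 1], [0.014, 0.021, 0.003, 0.0, 0.0, -0.141, 1]]
[[0.011, 0.022, 0.003, 0.0, 0.0, -0.142, 1], [0.008, 0.024, 0.003, 0.0, 0.0, -0.141, 1], [0.005, 0.025, 0.003, 0.0, 0.0, -0.142, 1], [0.001, 0.025, 0.003, 0.0, 0.0, -0.141, 1], [-0.003, 0.025, 0.003, 0.0, 0.0, -0.142, 1]]
[[-0.006, 0.024, 0.003, 0.0, 0.0, -0.141, 1], [-0.009, 0.024, 0.004, 0.0, 0.0, -0.142, 1], [-0.013, 0.022, 0.003, 0.001, -0.001, -0.141, 1]]
```

Emit:
jog_arm(
  motion=[
    [0.024,-0.007,0.003,0.0,0.0,-0.141,1],
    [0.025,-0.004,0.003,0.0,0.0,-0.141,1],
    [0.025,-0.001,0.003,0.0,0.0,-0.141,1],
    [0.025,0.003,0.003,0.0,0.0,-0.141,1],
    [0.024,0.006,0.003,0.0,0.0,-0.141,1],
  ],
)

```text
time_s: 0.6
ee_pos: [0.2352, -0.4702, 0.1901]
eef_rot: [-3.141, -0.0, 0.944]
force: [1.1, -0.4, 0.3]
grip_width: 0.0942
grip_force: 0.0
```

Emit:
jog_arm(
  motion=[
    [0.023,0.01,0.003,0.0,0.0,-0.141,1],
    [0.022,0.013,0.003,0.0,0.0,-0.141,1],
    [0.019,0.016,0.003,0.0,0.0,-0.141,1],
    [0.017,0.019,0.003,0.0,0.0,-0.141,1],
    [0.014,0.021,0.003,0.0,0.0,-0.141,1],
  ],
)

```text
time_s: 1.1
ee_pos: [0.3443, -0.4068, 0.1751]
eef_rot: [-3.141, -0.0, 1.649]
force: [0.4, 0.3, 0.3]
grip_width: 0.0938
grip_force: 0.0
```

Emit:
jog_arm(
  motion=[
    [0.011,0.022,0.003,0.0,0.0,-0.142,1],
    [0.008,0.024,0.003,0.0,0.0,-0.141,1],
    [0.005,0.025,0.003,0.0,0.0,-0.142,1],
    [0.001,0.025,0.003,0.0,0.0,-0.141,1],
    [-0.003,0.025,0.003,0.0,0.0,-0.142,1],
  ],
)

```text
time_s: 1.6
ee_pos: [0.4522, -0.3427, 0.16]
eef_rot: [-3.142, -0.001, 2.357]
force: [-0.3, -0.6, -0.7]
grip_width: 0.0939
grip_force: 0.0
```

Emit:
jog_arm(
  motion=[
    [-0.006,0.024,0.003,0.0,0.0,-0.141,1],
    [-0.009,0.024,0.004,0.0,0.0,-0.142,1],
    [-0.013,0.022,0.003,0.001,-0.001,-0.141,1],
    [0,0,0,0,0,0,1],
  ],
)

```text
time_s: 2.0
ee_pos: [0.518, -0.3025, 0.1494]
eef_rot: [-3.141, -0.0, 2.781]
force: [0.5, -0.6, -0.1]
grip_width: 0.094
grip_force: 0.0
```

```bash
python3 - <<'E'
from h import *
o=ctrl.get_obs();print(o['ee_pos'],o['eef_rot'],o['time_s'],o['force'])
a=snap('wrist','w1.png'); cv2.imwrite('pics/w1b.png',cv2.resize(a[:,:,::-1],(800,600)))
b=snap('top','top1.png')
E
```

```text
[ 0.51797085 -0.30250935  0.1494229 ] [-3.14110379e+00 -2.88413825e-04  2.78113321e+00] 2.0 [ 0.54849611 -0.56417566 -0.06556942]
```

View pics/w1b.png

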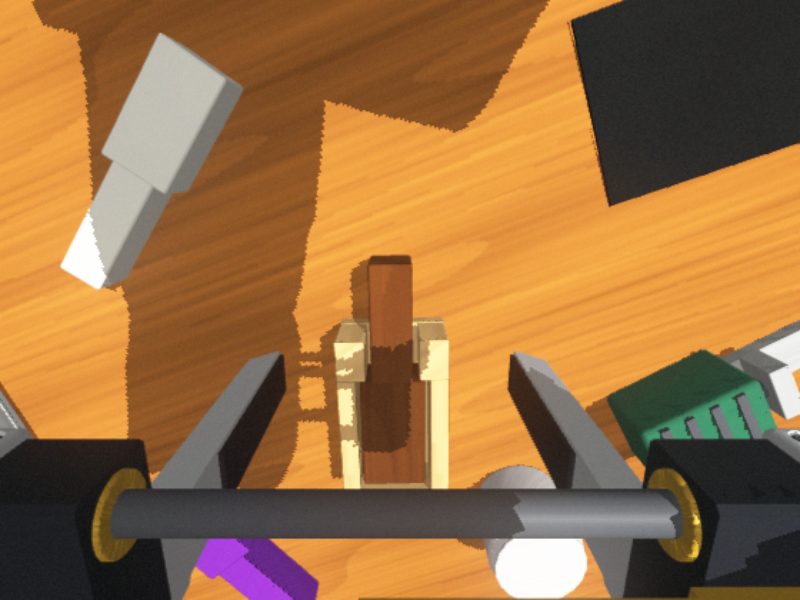

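Wrist view: the nose top end is at (368-412,264) and the rack's front top edge at (335,343)-(449,341). The blank is well aligned with the tool.

```bash
python3 - <<'E'
from h import *
s=.7
q=lambda u,v,z:ray('w1.png',u*s,v*s,z)[:2]
e=(q(368,264,.046)+q(412,264,.046))/2; f=(q(335,343,.05)+q(449,341,.05))/2
b=(q(369,360,.046)+q(414,360,.046))/2
print('w',np.linalg.norm(q(368,264,.046)-q(412,264,.046)),np.linalg.norm(q(335,343,.05)-q(449,341,.05)))
print(e,f,b,e-f,np.arctan2(*(e-b)[::-1]),np.arctan2(*(e-f)[::-1]))
d=(e-b)/np.linalg.norm(e-b); g=e-.025*d; yaw=np.arctan2(d[1],d[0]); print(g,yaw)
plan([(*g,.06,yaw,4),(*g,.010,yaw,4)],1)
E
```

```text
w 0.027230721630570196 0.07310205121374948
[ 0.49443691 -0.2972296 ] [ 0.54165472 -0.31382853] [ 0.55481341 -0.31918978] [-0.04721781  0.01659892] 2.792747287788189 2.8035470088390797
[ 0.51793111 -0.30577492] 2.792747287788189
[[-0.001, 0.0, 0.022, 0.0, 0.0, -0.005, 1], [0.0, 0.0, 0.023, 0.0, 0.0, -0.005, 1], [-0.001, 0.0, 0.022, 0.0, 0.0, -0.005, 1], [0.0, -0.001, 0.023, -0.001, 0.0, -0.004, 1], [0.0, 0.0, 0.012, 0.0, 0.0, 0.0, 1]]
[[0.0, 0.0, 0.013, 0.0, 0.0, 0.0, 1], [0.0, 0.0, 0.012, 0.0, 0.0, 0.0, 1], [0.0, 0.0, 0.013, 0.0, 0.0, 0.0, 1]]
```

Emit:
jog_arm(
  motion=[
    [-0.001,0.001,0.022,0,0,-0.005,1],
    [0,0.001,0.023,0,0,-0.005,1],
    [-0.001,0,0.022,0,0,-0.005,1],
    [0,0,0.023,0,0,0,1],
    [0,0,0.012,0,0,0,1],
  ],
  squeeze=50,
)

```text
time_s: 2.6
ee_pos: [0.5178, -0.3035, 0.0468]
eef_rot: [-3.141, -0.001, 2.787]
force: [-0.0, 1.3, 0.1]
grip_width: 0.0939
grip_force: 0.0
```

Emit:
jog_arm(
  motion=[
    [0,0,0.013,0,0,0,1],
    [0,0,0.012,0,0,0,1],
    [0,0,0.013,0,0,0,1],
    [0,0,0,0,0,0,1],
  ],
)

```text
time_s: 3.0
ee_pos: [0.5184, -0.3029, 0.0088]
eef_rot: [-3.141, -0.001, 2.789]
force: [0.1, 0.2, 0.8]
grip_width: 0.0938
grip_force: 0.0
```

Emit:
jog_arm(
  motion=[
    [0,0,0,0,0,0,-1],
    [0,0,0,0,0,0,-1],
    [0,0,0,0,0,0,-1],
    [0,0,0,0,0,0,-1],
    [0,0,0,0,0,0,-1],
  ],
)

```text
time_s: 3.5
ee_pos: [0.5193, -0.3033, 0.0107]
eef_rot: [-3.14, 0.001, 2.79]
force: [0.6, -0.2, -0.6]
grip_width: 0.0574
grip_force: 0.0
```

Emit:
jog_arm(
  motion=[
    [0,-0.002,0,0,0,0,-1],
    [0,0,0,0,0,0,-1],
    [0,0,0,0,0,0,-1],
    [0,0,0,0,0,0,-1],
    [0,0,0,0,0,0,-1],
  ],
)

```text
time_s: 4.0
ee_pos: [0.5184, -0.3051, 0.0104]
eef_rot: [-3.14, 0.001, 2.79]
force: [-0.7, -0.4, -0.6]
grip_width: 0.0275
grip_force: 50.0
```

Emit:
jog_arm(
  motion=[
    [0,0,0,0,0,0,-1],
    [0,0,-0.01,0,0,0,-1],
    [0,0,-0.01,0,0,0,-1],
    [0,0,-0.015,0,0,0,-1],
    [0,0,-0.015,0,0,0,-1],
  ],
)

```text
time_s: 4.5
ee_pos: [0.5186, -0.3052, 0.0622]
eef_rot: [-3.14, 0.002, 2.79]
force: [-0.3, 0.0, -1.2]
grip_width: 0.0277
grip_force: 50.0
```

Emit:
jog_arm(
  motion=[
    [0,0,-0.015,0,0,0,-1],
    [0,0,-0.015,0,0,0,-1],
    [0,0,-0.01,0,0,0,-1],
    [0,0,0,0,0,0,-1],
  ],
)

```text
time_s: 4.9
ee_pos: [0.519, -0.3054, 0.1022]
eef_rot: [-3.14, 0.003, 2.79]
force: [-0.7, -0.0, -2.1]
grip_width: 0.0276
grip_force: 50.0
```

```bash
python3 - <<'E'
from h import *
o=ctrl.get_obs();print(o['ee_pos'],o['eef_rot'],o['time_s'],o['force'],o['grip_width'],o['grip_force'])
a=snap('wrist','w2.png'); b=snap('scene','s2.png')
cv2.imwrite('pics/c2.png',np.hstack([cv2.resize(a[:,:,::-1],(400,300)),cv2.resize(b[200:320,130:290,::-1],(400,300))]))
print(np.array(proj('s2.png',[.54,-.31,.1])))
E
```

```text
[ 0.51899788 -0.30538575  0.10224265] [-3.1399059   0.00337525  2.78982044] 4.9 [-0.65911485 -0.00492089 -2.12746383] 0.02761615863246848 49.96977746486664
[[195.84613996 253.79323917]]
```

View pics/c2.png

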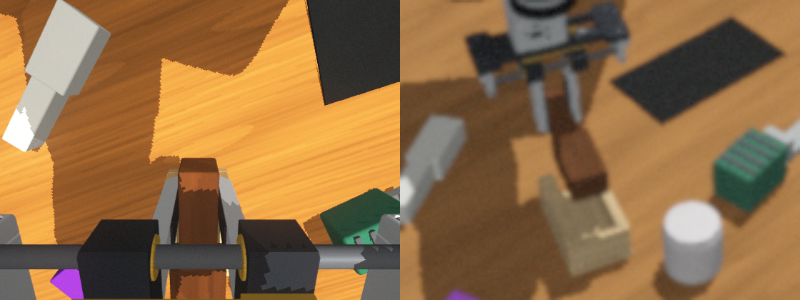

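The blank is held by the nose, level and clear of the rack. Next I take it to the mat, nose towards +y.

```bash
python3 - <<'E'
from h import *
plan([(.461,.024,.11,1.571,12),(.461,.024,.03,1.571,4),(.461,.024,.008,1.571,3)],-1)
E
```

```text
[[0.014, 0.024, -0.001, 0.0, 0.0, 0.102, -1], [0.016, 0.023, -0.001, 0.0, 0.0, 0.102, -1], [0.019, 0.021, -0.001, 0.0, 0.0, 0.101, -1], [0.02, 0.019, -0.001, 0.0, 0.0, 0.102, -1], [0.022, 0.017, -0.001, 0.0, 0.0, 0.101, -1]]
[[0.024, 0.014, -0.001, 0.0, 0.0, 0.102, -1], [0.025, 0.012, -0.001, 0.0, 0.0, 0.101, -1], [0.026, 0.009, -0.001, 0.0, 0.0, 0.102, -1], [0.027, 0.006, -0.001, 0.0, 0.0, 0.101, -1], [0.028, 0.003, 0.0, 0.0, 0.0, 0.102, -1]]
[[0.028, 0.001, -0.001, 0.0, 0.001, 0.101, -1], [0.027, -0.002, 0.0, 0.0, 0.0, 0.102, -1], [0.0, 0.0, 0.02, 0.0, 0.0, 0.0, -1], [0.0, 0.0, 0.02, 0.0, 0.0, 0.0, -1], [0.0, 0.0, 0.02, 0.0, 0.0, 0.0, -1]]
[[0.0, 0.0, 0.02, 0.0, 0.0, 0.0, -1], [0.0, 0.0, 0.007, 0.0, 0.0, 0.0, -1], [0.0, 0.0, 0.007, 0.0, 0.0, 0.0, -1], [0.0, 0.0, 0.008, 0.0, 0.0, 0.0, -1]]
```

Emit:
jog_arm(
  motion=[
    [0.014,0.024,-0.001,0.0,0.0,0.102,-1],
    [0.016,0.023,-0.001,0.0,0.0,0.102,-1],
    [0.019,0.021,-0.001,0.0,0.0,0.101,-1],
    [0.02,0.019,-0.001,0.0,0.0,0.102,-1],
    [0.022,0.017,-0.001,0.0,0.0,0.101,-1],
  ],
)

```text
time_s: 5.5
ee_pos: [0.495, -0.1662, 0.1045]
eef_rot: [-3.141, 0.0, 2.277]
force: [1.6, -0.5, -1.4]
grip_width: 0.0279
grip_force: 50.0
```

Emit:
jog_arm(
  motion=[
    [0.024,0.014,-0.001,0.0,0.0,0.102,-1],
    [0.025,0.012,-0.001,0.0,0.0,0.101,-1],
    [0.026,0.009,-0.001,0.0,0.0,0.102,-1],
    [0.027,0.006,-0.001,0.0,0.0,0.101,-1],
    [0.028,0.003,0.0,0.0,0.0,0.102,-1],
  ],
)

```text
time_s: 6.0
ee_pos: [0.4701, -0.0297, 0.1085]
eef_rot: [-3.141, 0.001, 1.769]
force: [0.6, 0.1, -0.6]
grip_width: 0.0278
grip_force: 50.0
```

Emit:
jog_arm(
  motion=[
    [0.028,0.001,-0.001,0.0,0.001,0.101,-1],
    [0.027,-0.002,0.0,0.0,0.0,0.102,-1],
    [0.0,0.0,0.02,0.0,0.0,0.0,-1],
    [0.0,0.0,0.02,0.0,0.0,0.0,-1],
    [0.0,0.0,0.02,0.0,0.0,0.0,-1],
  ],
)

```text
time_s: 6.5
ee_pos: [0.4609, 0.0238, 0.0488]
eef_rot: [-3.141, 0.0, 1.571]
force: [1.0, 0.1, -1.3]
grip_width: 0.0273
grip_force: 50.0
```

Emit:
jog_arm(
  motion=[
    [0.0,0.0,0.02,0.0,0.0,0.0,-1],
    [0.0,0.0,0.007,0.0,0.0,0.0,-1],
    [0.0,0.0,0.007,0.0,0.0,0.0,-1],
    [0,0,0.004,0,0,0,-1],
    [0,0,0,0,0,0,-1],
  ],
)

```text
time_s: 7.0
ee_pos: [0.4614, 0.0234, 0.012]
eef_rot: [3.141, 0.0, 1.571]
force: [0.4, 0.4, -2.0]
grip_width: 0.0277
grip_force: 50.0
```

Emit:
jog_arm(
  motion=[
    [0,0,0.003,0,0,0,-1],
    [0,0,0.003,0,0,0,-1],
    [0,0,0.001,0,0,0,-1],
    [0,0,0,0,0,0,-1],
  ],
)

```text
time_s: 7.4
ee_pos: [0.4613, 0.0235, 0.005]
eef_rot: [3.141, 0.0, 1.571]
force: [-0.3, 0.3, -2.5]
grip_width: 0.0279
grip_force: 50.0
```

Emit:
jog_arm(
  motion=[
    [0,0,0,0,0,0,-0.1],
    [0,0,0,0,0,0,-0.1],
    [0,0,0,0,0,0,0],
    [0,0,0,0,0,0,0],
    [0,0,0,0,0,0,0.2],
  ],
)

```text
time_s: 7.9
ee_pos: [0.4614, 0.0235, 0.0051]
eef_rot: [3.141, 0.0, 1.571]
force: [-0.3, 0.3, -0.5]
grip_width: 0.052
grip_force: 0.0
```

Emit:
jog_arm(
  motion=[
    [0,0,-0.02,0,0,0,0.5],
    [0,0,-0.03,0,0,0,1],
    [0,0,-0.04,0,0,0,1],
    [-0.02,0,-0.04,0,0,0,1],
    [-0.04,0,-0.01,0,0,0,1],
  ],
)

```text
time_s: 8.4
ee_pos: [0.4628, -0.0361, 0.1492]
eef_rot: [3.135, 0.001, 1.574]
force: [1.3, -0.6, 0.1]
grip_width: 0.0914
grip_force: 0.0
```

Emit:
jog_arm(
  motion=[
    [-0.04,0,0,0,0,0,1],
    [0,0,0,0,0,0,1],
  ],
)

```text
time_s: 8.6
ee_pos: [0.4613, -0.0798, 0.1455]
eef_rot: [3.14, 0.001, 1.567]
force: [-0.6, -0.1, -0.6]
grip_width: 0.0938
grip_force: 0.0
```

```bash
python3 - <<'E'
from h import *
o=ctrl.get_obs();print(o['ee_pos'],o['eef_rot'],o['time_s'],o['force'],o['grip_width'],o['grip_force'])
a=snap('wrist','w3.png'); cv2.imwrite('pics/w3b.png',cv2.resize(a[:,:,::-1],(800,600)))
E
```

```text
[ 0.46129448 -0.07975256  0.14554218] [3.14018299e+00 1.14106273e-03 1.56737210e+00] 8.6 [-0.61705185 -0.13194977 -0.60064415] 0.09377149457691179 0.0
```

View pics/w3b.png

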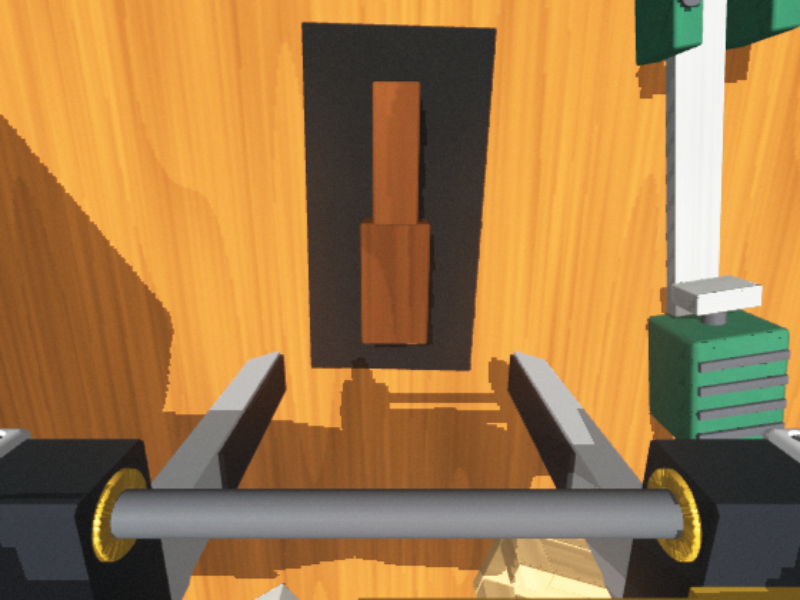

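The blank lies straight on the mat: shoulder at (360..430,223), butt end at (362..428,344), nose end at (373..420,82). Before regrasping I'll take a closer look at the feeder.

Emit:
jog_arm(
  motion=[
    [0,0.04,-0.01,0,0,0,1],
    [0,0.04,-0.01,0,0,0,1],
    [0,0.04,-0.01,0,0,0,1],
    [0,0.04,-0.01,0,0,0,1],
    [0,0.02,0,0,0,0,1],
  ],
)

```text
time_s: 9.15
ee_pos: [0.6437, -0.0749, 0.1856]
eef_rot: [3.14, 0.0, 1.572]
force: [-0.9, -0.5, -0.7]
grip_width: 0.0938
grip_force: 0.0
```

Emit:
jog_arm(
  motion=[
    [0,0,0,0,0,0,1],
    [0,0,0,0,0,0,1],
  ],
)

```text
time_s: 9.35
ee_pos: [0.6409, -0.0754, 0.1842]
eef_rot: [-3.14, -0.0, 1.572]
force: [-0.2, -0.4, 0.4]
grip_width: 0.0937
grip_force: 0.0
```

```bash
python3 - <<'E'
from h import *
o=ctrl.get_obs();print(o['ee_pos'],o['eef_rot'],o['time_s'])
a=snap('wrist','w4.png'); cv2.imwrite('pics/w4b.png',cv2.resize(a[:,:,::-1],(800,600)))
s=.7; q=lambda u,v,z:ray('w3.png',u*s,v*s,z)[:2]
sh=(q(360,223,.037)+q(430,222,.037))/2; be=(q(362,344,.037)+q(428,344,.037))/2; ne=(q(373,82,.037)+q(420,82,.037))/2
d=ne-be; print(sh,be,ne,np.linalg.norm(d),np.arctan2(d[1],d[0]))
E
```

```text
[ 0.64085391 -0.07542107  0.18419528] [-3.14033597e+00 -5.69508787e-06  1.57173101e+00] 9.35
[ 0.46203983 -0.0299862 ] [ 0.46171734 -0.1098341 ] [0.46321768 0.04885848] 0.15869966946580785 1.5613421808729575
```

View pics/w4b.png

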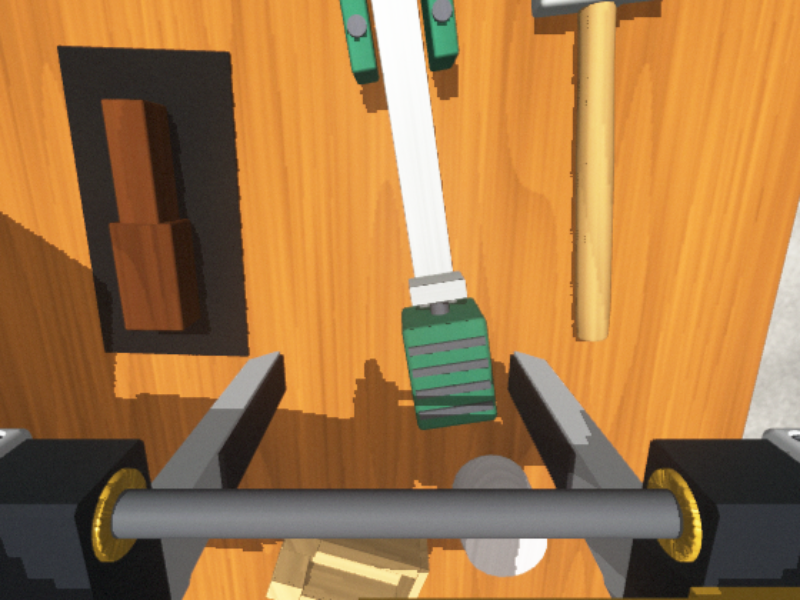

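```bash
python3 - <<'E'
import cv2
a=cv2.imread('pics/w4.png'); cv2.imwrite('pics/c4.png',cv2.resize(a[0:70,225:335],(800,509),interpolation=cv2.INTER_CUBIC))
E
```

```text
(no output)
```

View pics/c4.png

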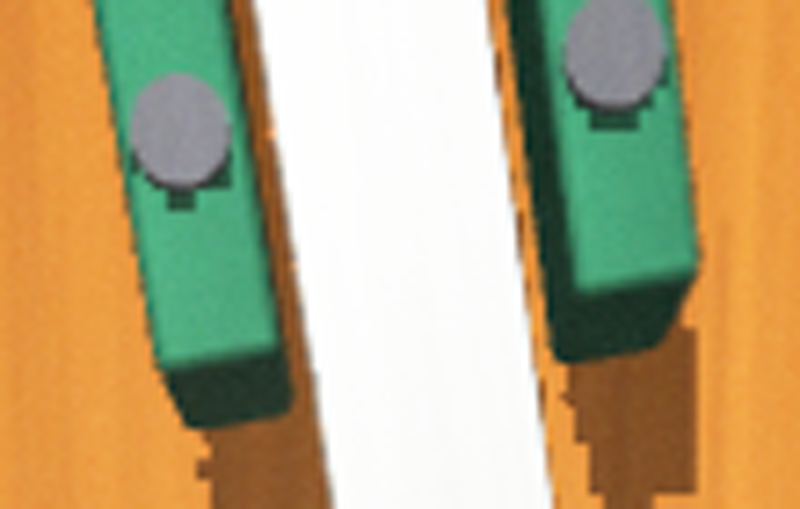

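Crop: the wall tops' front corners are L (160,368),(278,347) and R (578,292),(697,268). The rail edges at row 500 are at x=333 and 552.

```bash
python3 - <<'E'
from h import *
c=lambda x,y,z: ray('w4.png',225+x/7.273,y/7.273,z)[:2]
q=lambda u,v,z:ray('w4.png',u*.7,v*.7,z)[:2]
for z in (.044,.056):
  P=[c(160,368,z),c(278,347,z),c(578,292,z),c(697,268,z)]
  print(z,np.linalg.norm(P[3]-P[0]),np.linalg.norm(P[2]-P[1]),(P[0]+P[3])/2,(P[1]+P[2])/2,'dir',np.arctan2((P[3]-P[0])[1],(P[3]-P[0])[0])+np.pi/2)
r0=(c(333,500,.012)+c(552,500,.012))/2; r1=(q(414,275,.012)+q(452,272,.012))/2
print('rail w',np.linalg.norm(c(333,500,.012)-c(552,500,.012)),r0,r1,np.arctan2(*(r0-r1)[::-1]))
# pusher plate top front edge z=.045
pf=(q(410,285,.045)+q(466,278,.045))/2; print('pusher',pf)
b0=(c(290,410,0)+c(560,360,0))/2; print('bottom inner mid',b0)
h=(q(404,310,.058)+q(484,300,.058))/2; print('house',h)
E
```

```text
0.044 0.06643952265288496 0.03710758629767173 [0.64740523 0.06948826] [0.64746783 0.06934346] dir 1.738740576036101
0.056 0.0639455269163319 0.03571464790310084 [0.64719493 0.0671534 ] [0.64725518 0.06701404] dir 1.7387405760361008
rail w 0.030010198522969586 [0.65023018 0.05319745] [ 0.67033806 -0.07187162] 1.730206370296275
pusher [ 0.67128726 -0.07021004]
bottom inner mid [0.64789329 0.0695963 ]
house [ 0.67459165 -0.08361982]
```

The feeder mouth is at about (0.647,0.070), with the feed direction at 1.732 rad. The pusher sits 142 mm back, as it should. Next I grasp the butt 35 mm behind the shoulder.

```bash
python3 - <<'E'
from h import *
plan([(.462,-.065,.11,1.563,7),(.462,-.065,.008,1.563,6)],1)
print()
plan([(.462,-.065,.09,1.563,4),(.6578,.0053,.10,1.732,9)],-1,start=(.462,-.065,.007,1.563))
E
```

```text
[[0.002, -0.026, 0.011, 0.0, 0.0, 0.001, 1], [0.001, -0.025, 0.011, 0.0, 0.0, 0.001, 1], [0.002, -0.026, 0.011, 0.0, 0.0, 0.001, 1], [0.001, -0.025, 0.01, 0.0, 0.0, 0.001, 1], [0.001, -0.026, 0.011, 0.0, 0.0, 0.001, 1]]
[[0.002, -0.025, 0.01, 0.0, 0.0, 0.002, 1], [0.001, -0.026, 0.011, -0.001, 0.0, 0.001, 1], [0.0, 0.0, 0.017, 0.0, 0.0, 0.0, 1], [0.0, 0.0, 0.017, 0.0, 0.0, 0.0, 1], [0.0, 0.0, 0.017, 0.0, 0.0, 0.0, 1]]
[[0.0, 0.0, 0.017, 0.0, 0.0, 0.0, 1], [0.0, 0.0, 0.017, 0.0, 0.0, 0.0, 1], [0.0, 0.0, 0.017, 0.0, 0.0, 0.0, 1]]

[[0.0, 0.0, -0.021, 0.0, 0.0, 0.0, -1], [0.0, 0.0, -0.021, 0.0, 0.0, 0.0, -1], [0.0, 0.0, -0.02, 0.0, 0.0, 0.0, -1], [0.0, 0.0, -0.021, 0.0, 0.0, 0.0, -1], [0.008, 0.022, -0.001, 0.0, 0.0, -0.019, -1]]
[[0.008, 0.022, -0.001, 0.0, 0.0, -0.019, -1], [0.007, 0.022, -0.001, 0.0, 0.0, -0.019, -1], [0.007, 0.022, -0.001, 0.0, 0.0, -0.019, -1], [0.006, 0.022, -0.001, 0.0, 0.0, -0.019, -1], [0.006, 0.022, -0.001, 0.0, 0.0, -0.019, -1]]
[[0.005, 0.023, -0.001, 0.0, 0.0, -0.018, -1], [0.005, 0.022, -0.001, 0.0, 0.0, -0.019, -1], [0.005, 0.023, -0.002, 0.0, 0.0, -0.018, -1]]
```

Emit:
jog_arm(
  motion=[
    [0.002,-0.026,0.011,0,0,0.001,1],
    [0.001,-0.025,0.011,0,0,0.001,1],
    [0.002,-0.026,0.011,0,0,0.001,1],
    [0.001,-0.025,0.01,0,0,0.001,1],
    [0.001,-0.026,0.011,0,0,0.001,1],
  ],
  squeeze=40,
)

```text
time_s: 9.9
ee_pos: [0.5114, -0.0688, 0.131]
eef_rot: [3.141, 0.0, 1.566]
force: [0.3, 0.7, 0.2]
grip_width: 0.0939
grip_force: 0.0
```

Emit:
jog_arm(
  motion=[
    [0.002,-0.025,0.01,0,0,0.002,1],
    [0.001,-0.026,0.011,0,0,0.001,1],
    [0,0,0,0,0,0,1],
    [0,0,0.017,0,0,0,1],
    [0,0,0.017,0,0,0,1],
  ],
)

```text
time_s: 10.4
ee_pos: [0.4627, -0.0659, 0.0766]
eef_rot: [3.139, 0.001, 1.563]
force: [0.3, -0.8, -0.1]
grip_width: 0.0941
grip_force: 0.0
```

Emit:
jog_arm(
  motion=[
    [0,0,0.017,0,0,0,1],
    [0,0,0.017,0,0,0,1],
    [0,0,0.017,0,0,0,1],
    [0,0,0.017,0,0,0,1],
    [0,0,0,0,0,0,1],
  ],
)

```text
time_s: 10.9
ee_pos: [0.4615, -0.0657, 0.0069]
eef_rot: [-3.14, -0.0, 1.563]
force: [-0.2, 1.0, 0.3]
grip_width: 0.0939
grip_force: 0.0
```

Emit:
jog_arm(
  motion=[
    [0,0,0,0,0,0,-1],
    [0,0,0,0,0,0,-1],
    [0,0,0,0,0,0,-1],
    [0,0,0,0,0,0,-1],
    [0,0,0,0,0,0,-1],
  ],
)

```text
time_s: 11.4
ee_pos: [0.4625, -0.066, 0.0084]
eef_rot: [3.141, 0.0, 1.563]
force: [0.2, 1.0, -0.6]
grip_width: 0.0572
grip_force: 0.0
```

Emit:
jog_arm(
  motion=[
    [0,0,0,0,0,0,-1],
    [0,0,0,0,0,0,-1],
    [0,0,0,0,0,0,-1],
    [0,0,0,0,0,0,-1],
  ],
)

```text
time_s: 11.8
ee_pos: [0.4623, -0.066, 0.0081]
eef_rot: [3.142, 0.0, 1.563]
force: [-1.1, -0.5, 3.0]
grip_width: 0.0441
grip_force: 40.0
```

Emit:
jog_arm(
  motion=[
    [0,0,-0.021,0,0,0,-1],
    [0,0,-0.021,0,0,0,-1],
    [0,0,-0.02,0,0,0,-1],
    [0,0,-0.021,0,0,0,-1],
    [0.008,0.022,-0.001,0,0,-0.019,-1],
  ],
)

```text
time_s: 12.3
ee_pos: [0.4846, -0.0587, 0.0944]
eef_rot: [3.138, 0.001, 1.581]
force: [0.1, 0.5, -0.7]
grip_width: 0.0437
grip_force: 40.0
```

Emit:
jog_arm(
  motion=[
    [0.008,0.022,-0.001,0,0,-0.019,-1],
    [0.007,0.022,-0.001,0,0,-0.019,-1],
    [0.007,0.022,-0.001,0,0,-0.019,-1],
    [0.006,0.022,-0.001,0,0,-0.019,-1],
    [0.006,0.022,-0.001,0,0,-0.019,-1],
  ],
)

```text
time_s: 12.8
ee_pos: [0.5934, -0.0184, 0.0967]
eef_rot: [-3.141, 0.0, 1.678]
force: [0.1, 0.5, -1.8]
grip_width: 0.0437
grip_force: 40.0
```

Emit:
jog_arm(
  motion=[
    [0.005,0.023,-0.001,0,0,-0.018,-1],
    [0.005,0.022,-0.001,0,0,-0.019,-1],
    [0.005,0.023,-0.002,0,0,-0.018,-1],
    [0,0,0,0,0,0,-1],
    [0,0,0,0,0,0,-1],
  ],
)

```text
time_s: 13.3
ee_pos: [0.6578, 0.0045, 0.1002]
eef_rot: [-3.141, 0.0, 1.732]
force: [-1.2, 0.0, -2.1]
grip_width: 0.0435
grip_force: 40.0
```

```bash
python3 - <<'E'
from h import *
o=ctrl.get_obs();print(o['ee_pos'],o['eef_rot'],o['time_s'],o['force'],o['grip_width'])
a=snap('wrist','w5.png')
cv2.imwrite('pics/w5b.png',cv2.resize(a[:,:,::-1],(800,600)))
plan([(.658,.0044,.05,1.732,4),(.658,.0044,.018,1.732,5)],-1)
# expected projection of the nose-end top corners, if gripped as thought
p=np.array(o['ee_pos']); y=o['eef_rot'][2]; f=np.array([np.cos(y),np.sin(y),0]); n=np.array([-f[1],f[0],0])
z=p[2]-.005+.034
for s in(1,-1):
  for a_,w in((.116,.014),(.036,.014)):
    P=p+f*a_+n*s*w; P[2]=z; print(a_,s,proj('w5.png',P)/.7)
E
```

```text
[0.65780214 0.0045351  0.10020522] [-3.14063034e+00  1.74689280e-04  1.73175293e+00] 13.3 [-1.23694868  0.00555632 -2.08680281] 0.04352685961075644
[[0.0, 0.0, 0.013, 0.0, 0.0, 0.0, -1], [0.0, 0.0, 0.012, 0.0, 0.0, 0.0, -1], [0.0, 0.0, 0.013, 0.0, 0.0, 0.0, -1], [0.0, 0.001, 0.012, -0.001, 0.0, -0.001, -1], [0.0, 0.0, 0.006, 0.0, 0.0, 0.0, -1]]
[[0.0, 0.0, 0.007, 0.0, 0.0, 0.0, -1], [0.0, 0.0, 0.006, 0.0, 0.0, 0.0, -1], [0.0, 0.0, 0.007, 0.0, 0.0, 0.0, -1], [0.0, 0.0, 0.006, 0.0, 0.0, 0.0, -1]]
0.116 1 [[344.42030139  46.63520211]]
0.036 1 [[351.85357104 310.05892276]]
0.116 -1 [[440.93006842  46.64102614]]
0.036 -1 [[434.49702794 310.05494249]]
```

View pics/w5b.png

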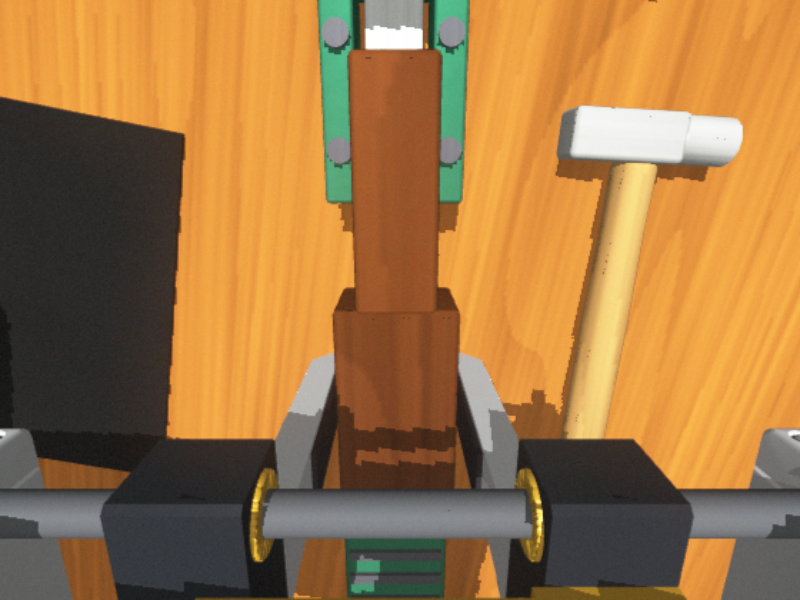

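The blank and channel are lined up: nose centre column 395, channel centre column 394-395, no twist. Lowering.

Emit:
jog_arm(
  motion=[
    [0,0,0.013,0,0,0,-1],
    [0,0,0.013,0,0,0,-1],
    [0,0,0.013,0,0,0,-1],
    [0,0,0.013,0,0,0,-1],
    [0,0,0.01,0,0,0,-1],
  ],
)

```text
time_s: 13.85
ee_pos: [0.6578, 0.0045, 0.0373]
eef_rot: [-3.14, 0.0, 1.732]
force: [0.6, -0.2, -0.4]
grip_width: 0.0435
grip_force: 40.0
```

Emit:
jog_arm(
  motion=[
    [0,0,0.008,0,0,0,-1],
    [0,0,0.007,0,0,0,-1],
    [0,0,0.004,0,0,0,-1],
    [0,0,0.001,0,0,0,-1],
    [0,0,0,0,0,0,-1],
  ],
)

```text
time_s: 14.35
ee_pos: [0.6584, 0.0045, 0.0193]
eef_rot: [3.141, 0.0, 1.732]
force: [0.2, 0.0, -2.0]
grip_width: 0.0436
grip_force: 40.0
```

Emit:
jog_arm(
  motion=[
    [0,0,0.001,0,0,0,-1],
    [0,0,0.001,0,0,0,-1],
    [0,0,0,0,0,0,-1],
    [0,0,0,0,0,0,0.1],
    [0,0,0,0,0,0,0.2],
  ],
)

```text
time_s: 14.85
ee_pos: [0.6584, 0.0045, 0.0173]
eef_rot: [3.141, 0.0, 1.732]
force: [-0.2, -0.4, 0.4]
grip_width: 0.0551
grip_force: 0.0
```

Emit:
jog_arm(
  motion=[
    [0,0,0,0,0,0,0.5],
    [0,0,0,0,0,0,0.7],
    [0,0,0,0,0,0,0.7],
    [0,0,-0.03,0,0,0,0.7],
    [0,0,-0.04,0,0,0,0.7],
  ],
)

```text
time_s: 15.35
ee_pos: [0.6571, 0.0046, 0.0859]
eef_rot: [-3.138, -0.001, 1.732]
force: [-0.1, 0.7, 0.1]
grip_width: 0.0796
grip_force: 0.0
```

Emit:
jog_arm(
  motion=[
    [0,0,-0.04,0,0,0,0.7],
    [0,0,-0.04,0,0,0,0.7],
    [0,0,-0.04,0,0,0,0.7],
    [0,0,0,0,0,0,0.7],
  ],
)

```text
time_s: 15.75
ee_pos: [0.66, 0.0045, 0.2136]
eef_rot: [3.132, 0.002, 1.732]
force: [-0.4, -0.5, 0.2]
grip_width: 0.08
grip_force: 0.0
```

```bash
python3 - <<'E'
from h import *
o=ctrl.get_obs();print(o['ee_pos'],o['eef_rot'],o['time_s'],o['qpos'])
a=snap('wrist','w6.png')
im=cv2.resize(a[:,:,::-1],(800,600))
# overlay expected blank at 30 mm short, top z=.046
m=np.array([.6474,.0695]); f=np.array([np.cos(1.732),np.sin(1.732)]); n=np.array([-f[1],f[0]])
P=[[*(m+(-.03+a_)*f+w*n),.046] for a_,w in [(-.08,.022),(0,.022),(0,.014),(.08,.014),(.08,-.014),(0,-.014),(0,-.022),(-.08,-.022)]]
print(np.round(proj('w6.png',P)/.7).tolist())
cv2.polylines(im,[np.round(proj('w6.png',P)/.7).astype(int)],True,(255,255,0),1)
cv2.imwrite('pics/w6b.png',im)
E
```

```text
[0.65995424 0.00451993 0.21359056] [3.13210453e+00 2.34458882e-03 1.73185413e+00] 15.75 [-4.85056394e-02  5.40752176e-01  1.16482999e+00 -3.22740920e-04
  1.42624221e+00 -2.09529638e-01]
[[362.0, 333.0], [360.0, 231.0], [371.0, 231.0], [369.0, 116.0], [409.0, 116.0], [409.0, 231.0], [419.0, 231.0], [418.0, 332.0]]
```

View pics/w6b.png

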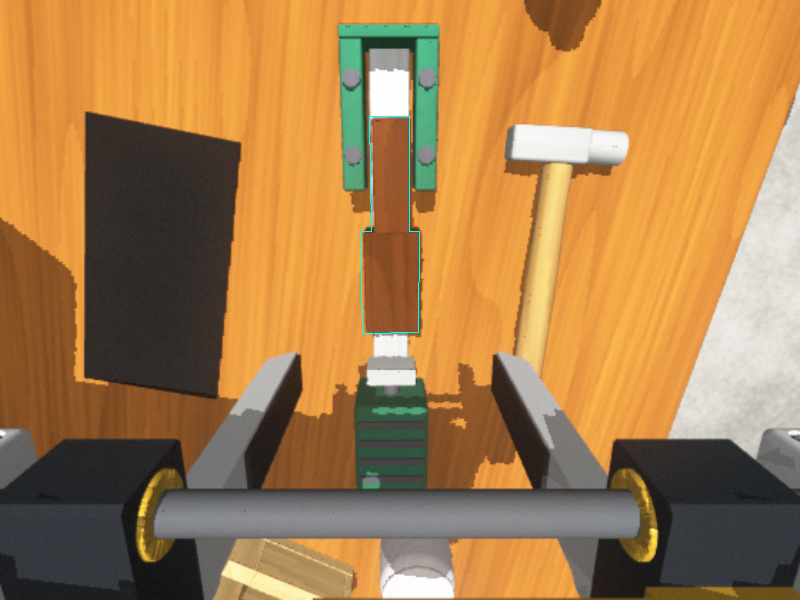

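The blank sits on the overlay for exactly 30 mm short, centred, nose in the channel and let go. Now the joystick. I'll refine the knob position in code first, since I've used all 10 views.

```bash
python3 - <<'E'
from h import *
for n,f in(('top','top1.png'),('scene','scene0.png')):
  a=cv2.imread('pics/'+f).max(2)
  u,v=proj(f,[.513,.325,.13])[0].round().astype(int)
  w=a[v-14:v+15,u-14:u+15]; nl,l,st,c=cv2.connectedComponentsWithStats((w<45).astype(np.uint8))
  print(n,u,v,[(s.tolist(),(k+[u-14,v-14]).round(1).tolist()) for s,k in zip(st[1:],c[1:]) if s[4]>8], 'knob top/bot exp',proj(f,[[.513,.325,.154],[.513,.325,.106]]).round(1).tolist())
yaw=.178+np.pi
plan([(.470,.3175,.22,yaw,13),(.470,.3175,.125,yaw,4)],-0.62)
E
```

```text
top 198 224 [([8, 8, 18, 14, 157], [201.7, 224.7]), ([7, 23, 22, 6, 72], [202.9, 236.3])] knob top/bot exp [[196.6, 223.0], [199.7, 224.7]]
scene 328 165 [([13, 10, 7, 11, 56], [329.6, 165.9])] knob top/bot exp [[328.8, 159.9], [327.7, 170.8]]
[[0.026, -0.01, -0.001, 0.0, 0.0, -0.122, -0.62], [0.027, -0.007, -0.001, 0.0, 0.0, -0.122, -0.62], [0.028, -0.004, -0.001, 0.0, 0.0, -0.122, -0.62], [0.028, -0.001, -0.001, 0.0, 0.001, -0.122, -0.62], [0.028, 0.003, -0.001, 0.0, 0.001, -0.122, -0.62]]
[[0.027, 0.006, -0.001, 0.0, 0.0, -0.122, -0.62], [0.027, 0.01, -0.001, 0.0, 0.001, -0.122, -0.62], [0.025, 0.013, -0.001, 0.0, 0.001, -0.122, -0.62], [0.023, 0.016, 0.0, 0.0, 0.0, -0.122, -0.62], [0.021, 0.018, -0.001, 0.001, 0.001, -0.122, -0.62]]
[[0.019, 0.021, 0.0, 0.0, 0.0, -0.123, -0.62], [0.016, 0.023, -0.001, 0.001, 0.001, -0.122, -0.62], [0.014, 0.025, 0.0, 0.0, 0.0, -0.123, -0.62], [0.0, 0.0, 0.024, 0.0, 0.0, 0.0, -0.62], [0.0, 0.0, 0.024, 0.0, 0.0, 0.0, -0.62]]
[[0.0, 0.0, 0.023, 0.0, 0.0, 0.0, -0.62], [0.0, 0.0, 0.024, 0.0, 0.0, 0.0, -0.62]]
```

Emit:
jog_arm(
  motion=[
    [0.026,-0.01,-0.001,0,0,-0.122,-0.62],
    [0.027,-0.007,-0.001,0,0,-0.122,-0.62],
    [0.028,-0.004,-0.001,0,0,-0.122,-0.62],
    [0.028,-0.001,-0.001,0,0.001,-0.122,-0.62],
    [0.028,0.003,-0.001,0,0.001,-0.122,-0.62],
  ],
)

```text
time_s: 16.3
ee_pos: [0.5846, 0.1254, 0.2106]
eef_rot: [-3.14, -0.003, 2.347]
force: [0.0, 0.2, 0.2]
grip_width: 0.0433
grip_force: 0.0
```

Emit:
jog_arm(
  motion=[
    [0.027,0.006,-0.001,0,0,-0.122,-0.62],
    [0.027,0.01,-0.001,0,0.001,-0.122,-0.62],
    [0.025,0.013,-0.001,0,0.001,-0.122,-0.62],
    [0.023,0.016,0,0,0,-0.122,-0.62],
    [0.021,0.018,-0.001,0.001,0.001,-0.122,-0.62],
  ],
)

```text
time_s: 16.8
ee_pos: [0.5124, 0.2456, 0.2149]
eef_rot: [-3.141, -0.006, 2.957]
force: [0.2, 0.2, -0.7]
grip_width: 0.018
grip_force: 0.0
```

Emit:
jog_arm(
  motion=[
    [0.019,0.021,0,0,0,-0.123,-0.62],
    [0.016,0.023,-0.001,0.001,0.001,-0.122,-0.62],
    [0.014,0.025,0,0,0,-0.123,-0.62],
    [0,0,0,0,0,0,-0.62],
    [0,0,0,0,0,0,-0.62],
  ],
)

```text
time_s: 17.3
ee_pos: [0.4686, 0.3172, 0.2166]
eef_rot: [3.141, -0.006, -2.964]
force: [-0.4, -0.3, 0.3]
grip_width: 0.0177
grip_force: 0.0
```

```bash
python3 - <<'E'
from h import *
o=ctrl.get_obs();print(o['ee_pos'],o['eef_rot'],o['time_s'],o['grip_width'],o['force'])
a=snap('wrist','w7.png')
P=proj('w7.png',[[.513,.325,.154],[.513,.325,.106]]); print(P)
plan([(.470,.3175,.125,.178+np.pi,5)],-0.62)
E
```

```text
[0.46862868 0.31716563 0.21659017] [ 3.1408651  -0.0061122  -2.96407345] 17.3 0.017655970436259306 [-0.38660348 -0.2569065   0.27464926]
[[277.21700811 277.47037205]
 [277.22422494 254.14456214]]
[[0.0, 0.0, 0.018, 0.0, -0.001, 0.0, -0.62], [0.0, 0.0, 0.018, 0.0, -0.001, 0.0, -0.62], [0.0, 0.0, 0.019, 0.0, -0.001, -0.001, -0.62], [-0.001, 0.0, 0.018, 0.0, -0.001, 0.0, -0.62], [0.0, 0.001, 0.019, 0.001, -0.002, -0.001, -0.62]]
```

Emit:
jog_arm(
  motion=[
    [0,0,0.018,0,-0.001,0,-0.62],
    [0,0,0.018,0,-0.001,0,-0.62],
    [0,0,0.019,0,-0.001,0,-0.62],
    [0,0,0.018,0,-0.001,0,-0.62],
    [0,0,0.019,0,-0.002,0,-0.62],
  ],
)

```text
time_s: 17.85
ee_pos: [0.4693, 0.3162, 0.1246]
eef_rot: [3.14, 0.001, -2.966]
force: [1.1, 0.7, 0.5]
grip_width: 0.0181
grip_force: 0.0
```

Emit:
jog_arm(
  motion=[
    [-0.005,0,0,0,0,0,-0.62],
    [-0.005,0,0,0,0,0,-0.62],
    [-0.005,0,0,0,0,0,-0.62],
    [-0.004,0,0,0,0,0,-0.62],
    [0,0,0,0,0,0,-0.62],
  ],
)

```text
time_s: 18.35
ee_pos: [0.4882, 0.3207, 0.1262]
eef_rot: [3.14, 0.002, -2.964]
force: [0.3, 0.7, -0.8]
grip_width: 0.0177
grip_force: 0.0
```

Emit:
jog_arm(
  motion=[
    [-0.003,0,0,0,0,0,-0.62],
    [-0.003,0,0,0,0,0,-0.62],
    [-0.003,0,0,0,0,0,-0.62],
    [0,0,0,0,0,0,-0.62],
    [0,0,0,0,0,0,-0.62],
  ],
)

```text
time_s: 18.85
ee_pos: [0.4963, 0.3223, 0.1256]
eef_rot: [3.14, 0.001, -2.963]
force: [-1.7, 0.3, 0.0]
grip_width: 0.0178
grip_force: 0.2
```

```bash
cat > chk.py <<'E'
from h import *
import sys
o=ctrl.get_obs();print(np.round(o['ee_pos'],4),np.round(o['force'],1),o['time_s'])
n=sys.argv[1]; a=snap('top',n)[:,:,::-1].astype(int); b=cv2.imread('pics/top0.png').astype(int)
m=np.array([.6474,.0695]); f=np.array([np.cos(1.732),np.sin(1.732)])
# brightness along rail axis (blank dark / rail white), z=.046 : x from -150 to +110 mm
xs=np.arange(-.15,.111,.01); uv=proj(n,[[*(m+x*f),.046] for x in xs])
print([(int(round(x*1000)),int(a[int(round(v)),int(round(u))].mean())) for x,(u,v) in zip(xs,uv)])
E
python3 chk.py t8.png
```

```text
[0.4963 0.3223 0.1256] [-1.7  0.3  0. ] 18.85
[(-150, 81), (-140, 227), (-130, 175), (-120, 143), (-110, 86), (-100, 75), (-90, 74), (-80, 67), (-70, 70), (-60, 69), (-50, 72), (-40, 72), (-30, 71), (-20, 79), (-10, 72), (0, 79), (10, 78), (20, 83), (30, 77), (40, 76), (50, 95), (60, 222), (70, 222), (80, 232), (90, 111), (100, 64), (110, 141)]
```

Contact. The blank's nose end reads +50 mm on the rail, as expected, and it should reach +80. Pushing on.

Emit:
jog_arm(
  motion=[
    [-0.002,0,0,0,0,0,-0.62],
    [-0.002,0,0,0,0,0,-0.62],
    [-0.002,0,0,0,0,0,-0.62],
    [-0.002,0,0,0,0,0,-0.62],
    [-0.002,0,0,0,0,0,-0.62],
  ],
)

```text
time_s: 19.4
ee_pos: [0.5063, 0.3241, 0.1258]
eef_rot: [3.14, 0.001, -2.963]
force: [-2.7, 1.6, 1.9]
grip_width: 0.0175
grip_force: 1.2
```

Emit:
jog_arm(
  motion=[
    [-0.001,0,0,0,0,0,-0.62],
    [-0.001,0,0,0,0,0,-0.62],
    [-0.001,0,0,0,0,0,-0.62],
    [0,0,0,0,0,0,-0.62],
    [0,0,0,0,0,0,-0.62],
  ],
)

```text
time_s: 19.9
ee_pos: [0.5091, 0.3246, 0.1258]
eef_rot: [3.14, 0.001, -2.963]
force: [-2.5, 0.3, 2.5]
grip_width: 0.0178
grip_force: 1.3
```

```bash
python3 chk.py t9.png
```

```text
[0.5091 0.3246 0.1258] [-2.5  0.3  2.5] 19.9
[(-150, 89), (-140, 101), (-130, 109), (-120, 198), (-110, 150), (-100, 75), (-90, 72), (-80, 74), (-70, 68), (-60, 64), (-50, 75), (-40, 76), (-30, 76), (-20, 78), (-10, 74), (0, 79), (10, 76), (20, 80), (30, 78), (40, 84), (50, 99), (60, 222), (70, 224), (80, 232), (90, 111), (100, 64), (110, 137)]
```

Emit:
jog_arm(
  motion=[
    [-0.002,0,0,0,0,0,-0.62],
    [-0.001,0,0,0,0,0,-0.62],
    [-0.002,0,0,0,0,0,-0.62],
    [-0.001,0,0,0,0,0,-0.62],
    [0,0,0,0,0,0,-0.62],
  ],
)

```text
time_s: 20.45
ee_pos: [0.515, 0.3256, 0.1256]
eef_rot: [3.14, 0.001, -2.963]
force: [-3.4, -0.7, 2.0]
grip_width: 0.0181
grip_force: 1.8
```

Emit:
jog_arm(
  motion=[
    [-0.002,0,0,0,0,0,-0.62],
    [-0.001,0,0,0,0,0,-0.62],
    [-0.002,0,0,0,0,0,-0.62],
    [-0.001,0,0,0,0,0,-0.62],
    [0,0,0,0,0,0,-0.62],
  ],
)

```text
time_s: 20.95
ee_pos: [0.5207, 0.3266, 0.1253]
eef_rot: [3.14, 0.0, -2.963]
force: [-5.2, -1.2, 0.0]
grip_width: 0.0178
grip_force: 1.9
```

```bash
sed -i 's/0.111,.01/0.111,.005/; s/xs=np.arange(-.15/xs=np.arange(-.145/' chk.py; python3 chk.py t10.png
```

```text
[0.5207 0.3266 0.1253] [-5.2 -1.2  0. ] 20.95
[(-145, 99), (-135, 104), (-125, 90), (-115, 115), (-105, 110), (-95, 222), (-85, 119), (-75, 73), (-65, 76), (-55, 76), (-45, 68), (-35, 68), (-25, 73), (-15, 75), (-5, 73), (5, 83), (15, 80), (25, 85), (35, 82), (45, 83), (55, 82), (65, 59), (75, 191), (85, 149), (95, 128), (105, 89)]
```

Emit:
jog_arm(
  motion=[
    [-0.001,0,0,0,0,0,-0.62],
    [-0.001,0,0,0,0,0,-0.62],
    [-0.001,0,0,0,0,0,-0.62],
    [-0.001,0,0,0,0,0,-0.62],
    [0,0,0,0,0,0,-0.62],
  ],
)

```text
time_s: 21.5
ee_pos: [0.5245, 0.3273, 0.1253]
eef_rot: [3.14, 0.0, -2.963]
force: [-5.0, -1.1, 0.7]
grip_width: 0.0179
grip_force: 2.3
```

```bash
python3 chk.py t11.png
```

```text
[0.5245 0.3273 0.1253] [-5.  -1.1  0.7] 21.5
[(-145, 93), (-135, 103), (-125, 89), (-115, 112), (-105, 109), (-95, 40), (-85, 226), (-75, 66), (-65, 66), (-55, 73), (-45, 72), (-35, 72), (-25, 68), (-15, 68), (-5, 66), (5, 75), (15, 78), (25, 74), (35, 82), (45, 81), (55, 69), (65, 39), (75, 43), (85, 159), (95, 128), (105, 95)]
```

Emit:
jog_arm(
  motion=[
    [-0.001,0,0,0,0,0,-0.62],
    [-0.001,0,0,0,0,0,-0.62],
    [0,0,0,0,0,0,-0.62],
  ],
)

```text
time_s: 21.85
ee_pos: [0.5257, 0.3276, 0.125]
eef_rot: [3.141, -0.002, -2.963]
force: [-11.7, -1.4, 0.6]
grip_width: 0.0177
grip_force: 4.8
```

```bash
python3 chk.py t12.png
```

```text
[0.5257 0.3276 0.125 ] [-11.7  -1.4   0.6] 21.85
[(-145, 94), (-135, 106), (-125, 94), (-115, 110), (-105, 108), (-95, 28), (-85, 225), (-75, 70), (-65, 66), (-55, 72), (-45, 70), (-35, 68), (-25, 68), (-15, 74), (-5, 73), (5, 78), (15, 81), (25, 80), (35, 75), (45, 80), (55, 73), (65, 45), (75, 45), (85, 165), (95, 124), (105, 93)]
```

The force jumped to 12 N and the nose end is at about +80, so the blank is home. I hold for about 2 s and then ease back slowly.

Emit:
jog_arm(
  motion=[
    [0,0,0,0,0,0,-0.62],
    [0,0,0,0,0,0,-0.62],
    [0,0,0,0,0,0,-0.62],
    [0,0,0,0,0,0,-0.62],
    [0,0,0,0,0,0,-0.62],
  ],
)

```text
time_s: 22.4
ee_pos: [0.5256, 0.3276, 0.1251]
eef_rot: [3.141, -0.002, -2.963]
force: [-11.0, -1.9, 0.1]
grip_width: 0.018
grip_force: 4.7
```

Emit:
jog_arm(
  motion=[
    [0,0,0,0,0,0,-0.62],
    [0,0,0,0,0,0,-0.62],
    [0,0,0,0,0,0,-0.62],
    [0,0,0,0,0,0,-0.62],
    [0,0,0,0,0,0,-0.62],
  ],
)

```text
time_s: 22.9
ee_pos: [0.5256, 0.3276, 0.1251]
eef_rot: [3.141, -0.002, -2.963]
force: [-10.6, -2.4, 0.8]
grip_width: 0.0176
grip_force: 4.7
```

Emit:
jog_arm(
  motion=[
    [0,0,0,0,0,0,-0.62],
    [0,0,0,0,0,0,-0.62],
    [0,0,0,0,0,0,-0.62],
    [0,0,0,0,0,0,-0.62],
    [0,0,0,0,0,0,-0.62],
  ],
)

```text
time_s: 23.4
ee_pos: [0.5256, 0.3276, 0.1251]
eef_rot: [3.141, -0.002, -2.963]
force: [-11.3, -2.7, 1.1]
grip_width: 0.0177
grip_force: 4.7
```

Emit:
jog_arm(
  motion=[
    [0,0,0,0,0,0,-0.62],
    [0,0,0,0,0,0,-0.62],
    [0,0,0,0,0,0,-0.62],
    [0,0,0,0,0,0,-0.62],
    [0,0,0,0,0,0,-0.62],
  ],
)

```text
time_s: 23.9
ee_pos: [0.5256, 0.3276, 0.1251]
eef_rot: [3.141, -0.002, -2.963]
force: [-11.8, -2.2, 0.8]
grip_width: 0.0182
grip_force: 4.7
```

Emit:
jog_arm(
  motion=[
    [0.002,0,0,0,0,0,-0.62],
    [0.002,0,0,0,0,0,-0.62],
    [0.003,0,0,0,0,0,-0.62],
    [0.003,0,0,0,0,0,-0.62],
    [0.003,0,0,0,0,0,-0.62],
  ],
)

```text
time_s: 24.4
ee_pos: [0.5141, 0.3256, 0.1261]
eef_rot: [3.14, 0.002, -2.963]
force: [-1.9, -0.2, 1.9]
grip_width: 0.018
grip_force: 1.2
```

Emit:
jog_arm(
  motion=[
    [0.003,0,0,0,0,0,-0.62],
    [0.003,0,0,0,0,0,-0.62],
    [0.003,0,0,0,0,0,-0.62],
    [0.003,0,0,0,0,0,-0.62],
    [0.003,0,0,0,0,0,-0.62],
  ],
)

```text
time_s: 24.9
ee_pos: [0.4991, 0.3227, 0.1256]
eef_rot: [3.14, 0.001, -2.963]
force: [-1.2, -0.0, 0.1]
grip_width: 0.0179
grip_force: 0.1
```

Emit:
jog_arm(
  motion=[
    [0.004,0,0,0,0,0,-0.62],
    [0.005,0,0,0,0,0,-0.62],
    [0.005,0,0,0,0,0,-0.62],
    [0.005,0,0,0,0,0,-0.62],
    [0.01,0,0,0,0,0,-0.62],
  ],
)

```text
time_s: 25.4
ee_pos: [0.4704, 0.3176, 0.1257]
eef_rot: [3.14, 0.002, -2.964]
force: [-0.2, -0.4, 0.4]
grip_width: 0.0177
grip_force: 0.0
```

Emit:
jog_arm(
  motion=[
    [0,0,-0.02,0,0,0,-0.62],
    [0,0,-0.04,0,0,0,-0.62],
    [0,0,-0.03,0,0,0,-0.62],
    [0,0,0,0,0,0,-0.62],
    [0,0,0,0,0,0,-0.62],
  ],
)

```text
time_s: 25.9
ee_pos: [0.4702, 0.3175, 0.2157]
eef_rot: [3.14, 0.002, -2.963]
force: [1.4, 0.2, -0.8]
grip_width: 0.0181
grip_force: 0.0
```

```bash
python3 chk.py t13.png; python3 - <<'E'
from h import *
s=snap('scene','s13.png')
a=cv2.imread('pics/s13.png'); b=cv2.imread('pics/scene0.png')
print('knob diff scene',[int(np.abs(a[v-2:v+3,u-2:u+3].astype(int)-b[v-2:v+3,u-2:u+3]).mean()) for u,v in [(329,160),(329,166),(329,172)]])
E
```

```text
[0.4702 0.3175 0.2157] [ 1.4  0.2 -0.8] 25.9
[(-145, 218), (-135, 201), (-125, 209), (-115, 214), (-105, 209), (-95, 219), (-85, 121), (-75, 75), (-65, 68), (-55, 72), (-45, 67), (-35, 70), (-25, 66), (-15, 71), (-5, 69), (5, 83), (15, 76), (25, 77), (35, 80), (45, 80), (55, 81), (65, 80), (75, 85), (85, 159), (95, 128), (105, 89)]
knob diff scene [5, 4, 2]
```

```bash
python3 - <<'E'
from h import *
from scipy.ndimage import map_coordinates as mc
m=np.array([.6474,.0695]); f=np.array([np.cos(1.732),np.sin(1.732)]); xs=np.arange(-.15,.12,.001)
for n in('t8.png','t13.png'):
  a=cv2.imread('pics/'+n).mean(2); uv=proj(n,[[*(m+x*f),.046] for x in xs]); p=mc(a,[uv[:,1],uv[:,0]],order=1)
  d=np.where(p<115)[0]; k=d[(xs[d]>-.12)&(xs[d]<.086)]; print(n,xs[k[0]],xs[k[-1]])
E
```

```text
t8.png -0.11699999999999997 0.04900000000000018
t13.png -0.08299999999999993 0.07900000000000021
```

The nose end moved 30 mm (+49 to +79) and the butt end is at about -83, so the blank is home. The pusher and stick are back at rest.

```bash
python3 -c "
from station import ctrl
print(ctrl.hand_in())"
```

```text
the job is handed in; nothing more can be done
None
```

The job is handed in at about 26 s. By camera and force readings the blank is home in the feeder with its shoulder at the mouth, the joystick is back at centre, and the arm is clear of everything. I did not go near the hammer, bottle or can, and no verdict came back.

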